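# Set the stop and hold a clay roller down in the V-blocks for marking

## Task

Set up the marking jig: stand the loose flanged stop in the jig's round pocket, wide flange down, and let go of it. Then take the fired clay roller from its wooden rest and seat it in the two V-blocks, fully down on both flanks, its plain end up against the stop and its thin spigot pointing away from it. Finish while holding it there: end with the fingers pressing the roller down into the Vs with about 10 to 20 N, evenly on both flanks (gripped, or pushed from above after letting it settle), so that I can scribe it; it is brittle, so never force it; leave the plaster block, wooden rib and tape measure alone.

Things in the scene. Friction and masses are not known exactly. Their poses are not given: they have to be found in the camera images.
- jig: fixed marking jig: wooden board 240 x 90 x 12 mm on the bench. Origin: centre of its underside; x runs along the Vs towards the pocket, z up. On the board stand two identical dark steel V-blocks, each 24 mm long (x), 60 mm wide (y), 39 mm high above the board, centred at x = -58 and x = +38 mm, so a 72 mm gap is open between them. Their 90 degree Vs run along x; the root of the V lies on the centre line, 19.5 mm above the board
- flank_left: the left (+y) halves of both V-blocks, one body, fixed to the jig. Each gives one 45 degree flank facing up and to -y. Origin: jig x = 0, y = 0 on the board's top, axes as the jig's
- flank_right: the right (-y) halves of both V-blocks, likewise; 45 degree flanks facing up and to +y. Origin and axes as flank_left's
- pocket (a point): centre of the round pocket's floor, on the board's top, 83 mm from the jig's origin along +x. The pocket is a low steel ring, 49 mm inside, 60 mm outside diameter, 6 mm high; axes as the jig's
- seat (a point): where the middle of the roller body lies when it is fully seated and its plain end touches the stop: on the line of the Vs, 57 mm above the jig's underside and 10 mm from the jig's origin towards -x; axes as the jig's
- stop: loose plain aluminium stop, about 0.15 kg: round flange 44 mm diameter, 8 mm thick, with a round post 26 mm diameter above it, 66 mm high in all. It starts upright, flange down on the bench, in front of a wooden tool chest about 0.15 m high (fixed; x from about 0.47 to 0.73 m, y from about 0.18 m on to the left); carry the stop clear of the chest. Origin: centre of the flange's underside; z along the post. In the pocket it has 2.5 mm play all round
- rest: fixed wooden rest that the roller starts on: board 100 x 60 x 10 mm with two low sloping strips along x, at most 17 mm either side of the centre line, that reach 22 mm above the bench. Origin: centre of its underside
- roller: loose fired clay roller, about 0.2 kg, solid: body 36 mm diameter, 160 mm long, with a thin spigot 20 mm diameter, 18 mm long at its -x end; the +x end is plain. Origin: on the axis in the middle of the 160 mm body; x along the axis towards the plain end. On the rest its axis is level, 32.5 mm above the bench, along the rest's x
- plain_end (a point): centre of the roller's plain end face (80 mm from its origin along +x)
- spigot_shoulder (a point): centre of the other end of the roller's 36 mm body, where the spigot begins (80 mm along -x)
- plaster_block: bystander: loose white plaster block 42 x 74 x 26 mm on the bench; leave alone. Origin: centre of underside
- wood_rib: bystander: loose flat wooden kidney rib 43 x 100 x 8 mm on the bench; leave alone. Origin: centre of underside
- tape_measure: bystander: loose yellow tape measure 38 x 78 x 64 mm on the bench; leave alone. Origin: centre of underside
There are look-alikes about, which are no part of the job. Leave any black look-alike of the stop alone.

How it is judged:
On the way, in this order (a step that is already met when the one before it is completed fails the run):
1. the stop stands in the pocket, flange down, and has been let go (horizontal distance between stop and pocket below 0.004 m and z of stop in the frame of pocket between -0.0025 and 0.0025 m and angle between stop's own z axis and vertical below 0.1 rad and contact force between the fingers and stop below 0.05 N), for 0.2 s.
2. the roller lies in both V-blocks with its plain end against the stop (y of plain_end in the frame of seat between -0.003 and 0.003 m and z of plain_end in the frame of seat between -0.0025 and 0.0025 m and y of spigot_shoulder in the frame of seat between -0.003 and 0.003 m and z of spigot_shoulder in the frame of seat between -0.0025 and 0.0025 m and horizontal distance between plain_end and stop below 0.017 m), for 0.2 s.
At the end, for the whole second after the job is handed in: stop upright in the pocket, 4 mm from centre at most, untouched; both roller ends within 3 mm sideways and 2.5 mm in height of the fully seated line, plain end within 4 mm of the post; fingers still pressing it with over 3 N on the left and over 3 N on the right flanks; roller still (all of step 1 and all of step 2 and contact force between roller and flank_left above 3 N and contact force between roller and flank_right above 3 N and contact force between the fingers and roller above 3 N and linear speed of roller below 0.02 m/s); the arm keeps its last pose, push and grip.
It fails at once if the brittle roller is forced against the jig with more than 60 N (contact force between roller and jig above 60 N).
It fails at once if the plaster block, wooden rib or tape measure is moved by more than 20 mm (distance of any of plaster_block, wood_rib, tape_measure from where it was at the start of the episode above 0.02 m).
It also fails if it takes over 72 s, if anything falls off the work surface, if the arm or the gripper's body presses on something with over 40 N, if the wrist force passes 120 N, or if a joint passes its speed limit or range.

## Robot

A 6-joint arm with a two-finger parallel gripper is mounted at the origin on a cart in front of the work surface, level with it; the furniture and walls round the work are solid. World frame = base frame: x ahead of the robot, y to its left, z up, the work surface at z = 0. Lengths are in m, angles in rad, forces in N, time in s.
With the tool pointing down it reaches from about 0.35 to 0.975 m from the base axis. Payload 4.9 kg.
Tool frame: the origin (TCP) lies at the very end of the fingers, on their centre line; the grasp point (between the pads) lies 19 mm behind it (manip.grasp_offset is the distance from the TCP to the grasp point, in m); z points along the fingers, y is the line along which they close (so a half turn about z gives the same grasp; the last joint's range is limited). The gripper opens to 85 mm and grips with 20 to 120 N. Pads are 22 mm wide; open, the fingers measure 114 mm over their backs; the gripper's body (76 mm by 85 mm) begins 54 mm behind the grasp point. The pads swing forward as they close: fully open they stand 13 mm farther back than shut.
Start: joints at [-1.383, 0.053, 1.613, -0, 1.476, -0.119], TCP at [0.189, -0.596, 0.231] pointing down, gripper open.
Joint ranges: [-3.01, 3.01], [-1.01, 2.22], [0.06, 2.58], [-1.02, 4.17], [0.09, 2.62], [-3.14, 3.14]. Speed limits (rad/s): [2.57, 2.57, 3.14, 3.14, 3.14, 3.14].

## Interface

Orientations are given as a unit quaternion [w, x, y, z].
In Python, from plant import manip, eyes, job_done, models gives the robot as it stands.
- The arm moves only by the tool servo_tool, never from a script. Its argument "motion" is one flat list of numbers, 5 for each row, row after row: the opening, from -1 (shut) to 1 (fully open), then the shift along the tool's x, y, z normalised to -1 to 1, where 1 is 120 mm, then the turn about the tool's z normalised to -1 to 1, where 1 is 45 degrees. A call has 1 to 5 rows; each row is the pose to reach, as a shift and turn from the pose commanded when the call began, along the tool's axes at that moment; what a row does not reach only later rows make up. A row lasts 1/8 s, in which the tool goes at most 62.5 mm and 10.7 degrees, less where a joint would pass 70% of its speed; a pose out of reach is approached as far as the arm can. A call with a number of a shift or a turn outside -1 to 1 is refused whole. A call with a gripper value outside its range is refused whole. The fingers move at their own pace and stop on an object; the grip force is fixed at half the most. Time passes only in rows, so rows that repeat a pose let the fingers close. It gives the time, the measured TCP pose, the force, the opening and the grip force at its end, in the units of the state.
- manip.state(): the state, without advancing time (a new reading comes with each control period).
- eyes.grab_frame(name): name is "side" or "top"; returns (picture, depth): 420x560x3 uint8, red, green, blue; 420x560 float32, m along the optical axis (not along the pixel's ray), 0 where there is no reading.
- eyes.camera_params(name): a dict with "fov_y" (degrees; the focal length in pixels is half the picture's height over the tangent of half this angle, whatever the lens; pixels are square), "cx", "cy" (the principal point, pixels), "D" ([k1, k2, p1, p2, k3] as OpenCV has them; the pictures are not rectified), "pose" (4x4, takes a point from camera to world coordinates). Camera axes: x right, y up, looking along -z (the intrinsics and any distortion apply to the point x, -y, -z); pixel columns grow to the right and rows downward; lengths in m; the calibration is good to about 2 mm. A picture is of the moment at which its call begins. camera_params takes no time and is no camera call.
- job_done(): hands the job in; it is judged then, once.
Trained networks look in the newest picture that a camera, given by its name, has taken for a name from the list of things; names that differ only in an ending like _2 or _b are one class to them, and where a whole thing is asked for, a point or a joint stands for the part that bears it (a point fixed in the world has none). Each returns a list of dicts, best first, with "p" (0 to 1); they miss things now and then, are a little off and sometimes report something else, mostly with a low value. They report only what shows in the picture. A call takes as long as a camera call. They do not tell look-alikes from the thing itself.
- models.regions_of(camera, label): "mask" (420x560 bool, what is visible of it) and "pixel" ([column, row] in pixels, amid what is visible of it).
The state is a dict: "time": time; "joint_pos": joint angles; "joint_vel": joint speeds; "joint_efforts": joint torques, N m; "tool_pos": TCP position; "tool_rot": TCP orientation; "contact_force": force on the tool from outside, world axes, zero at the start; "ft_torque": the same for the moment, N m; "gripper_width": opening from 0.0 (shut) to 1.0 (fully open); "grasp_force": force on a finger pad.
Only numpy, scipy, OpenCV 4.12 (cv2) and the standard library are available. Lean on these libraries where they do the work, as an engineer would, in place of code of your own. Each camera call takes 0.05 s, during which the arm holds its last target. There are 200 camera calls.

## Working session

There is one attempt and no reset: what is moved stays moved. The work goes in short steps, Python scripts to look and compute and a tool call to move; the robot and the scene stay as the last step left them, time stands still between calls to the robot, and variables do not carry over. Pictures are saved under pics/ and viewed, at most 10 in all, crops included, and the job is handed in when it is done.

Besides the shell and the picture viewer there is one more tool, called after ">>>" as name(argument=value, ...) on one line, values as JSON. servo_tool: Moves the arm, as the interface text tells. Its arguments: {"type":"object","properties":{"motion":{"type":"array","items":{"type":"number","minimum":-1,"maximum":1}}},"required":["motion"]}

```bash
mkdir -p pics; cat > h.py <<'E'
import numpy as np, cv2
from plant import manip, eyes, job_done, models
from scipy.spatial.transform import Rotation as R
def cam(n):
    c=eyes.camera_params(n); f=210/np.tan(np.radians(c["fov_y"])/2)
    return np.array([[f,0,c["cx"]],[0,f,c["cy"]],[0,0,1]]),np.array(c["D"]),np.array(c["pose"])
def pts(n,px,d):
    K,D,T=cam(n); u=cv2.undistortPoints(np.array(px,float).reshape(-1,1,2),K,D).reshape(-1,2)
    d=np.asarray(d).reshape(-1,1); P=np.hstack([u[:,:1]*d,-u[:,1:]*d,-d])
    return P@T[:3,:3].T+T[:3,3]
def proj(n,P):
    K,D,T=cam(n); q=(np.atleast_2d(P)-T[:3,3])@T[:3,:3]; q=q*[1,-1,-1]
    return cv2.projectPoints(q,np.zeros(3),np.zeros(3),K,D)[0].reshape(-1,2)
def cloud(n,depth,mask):
    r,c=np.nonzero(mask&(depth>0)); return pts(n,np.c_[c,r],depth[r,c])
E
python3 - <<'E'
from h import *
np.set_printoptions(precision=4,suppress=True)
s=manip.state(); print(s["time"],s["tool_pos"],s["tool_rot"],s["contact_force"],s["gripper_width"],manip.grasp_offset)
for n in("top","side"):
    im,d=eyes.grab_frame(n); cv2.imwrite(f"pics/{n}0.png",im[:,:,::-1]); np.save(f"{n}d.npy",d)
    print(n,cam(n)[2])
    for l in("stop","jig","roller","rest","flank_left","plaster_block","wood_rib","tape_measure"):
        for o in models.regions_of(n,l)[:3]:
            P=cloud(n,d,o["mask"]); 
            print(l,round(o["p"],2),o["pixel"],o["mask"].sum(),np.percentile(P,[2,50,98],axis=0).round(3).tolist() if len(P) else "")
E
```

```text
0.0 [ 0.1886 -0.5952  0.23  ] [-0.0011  0.9883  0.1528 -0.    ] [0.3759 0.5691 0.2926] 1.0068273761225315 0.0187
top [[-0.0212  0.9982 -0.0561  0.4906]
 [-0.9996 -0.0221 -0.015  -0.0235]
 [-0.0162  0.0558  0.9983  1.2097]
 [ 0.      0.      0.      1.    ]]
stop 0.75 [207.6, 273.2] 237 [[0.376, 0.195, -0.001], [0.398, 0.21, 0.012], [0.417, 0.241, 0.07]]
stop 0.63 [241.5, 249.2] 194 [[0.442, 0.106, 0.003], [0.461, 0.121, 0.014], [0.481, 0.142, 0.07]]
stop 0.48 [171.3, 271.8] 219 [[0.376, 0.285, 0.004], [0.397, 0.298, 0.024], [0.414, 0.318, 0.07]]
jig 0.95 [288.7, 222.5] 2741 [[0.409, -0.056, 0.008], [0.521, -0.007, 0.013], [0.634, 0.043, 0.052]]
roller 0.72 [395.0, 233.2] 851 [[0.416, -0.337, 0.03], [0.491, -0.295, 0.048], [0.565, -0.254, 0.054]]
rest 0.59 [385.2, 227.4] 317 [[0.456, -0.332, 0.0], [0.501, -0.28, 0.01], [0.552, -0.25, 0.042]]
rest 0.2 [397.7, 231.3] 885 [[0.414, -0.339, 0.012], [0.491, -0.296, 0.048], [0.566, -0.254, 0.054]]
flank_left 0.58 [282.7, 217.6] 202 [[0.45, -0.013, 0.02], [0.544, 0.007, 0.047], [0.569, 0.027, 0.056]]
flank_left 0.28 [354.8, 280.5] 470 [[0.338
[... 855 characters left out ...]
0.416, -0.333, 0.019], [0.49, -0.285, 0.04], [0.565, -0.248, 0.05]]
roller 0.49 [221.6, 215.7] 416 [[0.722, -0.054, -0.001], [0.738, -0.009, 0.022], [0.763, 0.018, 0.027]]
roller 0.4 [256.2, 176.1] 367 [[0.719, -0.227, 0.003], [0.735, -0.176, 0.042], [0.754, -0.164, 0.063]]
rest 0.66 [339.7, 186.4] 305 [[0.457, -0.297, -0.001], [0.502, -0.269, 0.008], [0.546, -0.244, 0.023]]
plaster_block 0.62 [221.7, 214.7] 411 [[0.722, -0.055, 0.002], [0.738, -0.009, 0.022], [0.762, 0.018, 0.027]]
wood_rib 0.58 [377.8, 219.5] 315 [[0.339, -0.236, 0.001], [0.359, -0.188, 0.006], [0.38, -0.145, 0.01]]
tape_measure 0.6 [256.1, 175.8] 384 [[0.719, -0.236, 0.002], [0.736, -0.179, 0.044], [0.759, -0.164, 0.063]]
```

```bash
python3 - <<'E'
import cv2
a=cv2.imread("pics/top0.png");b=cv2.imread("pics/side0.png")
cv2.imwrite("pics/a.png",cv2.resize(a[110:320,150:430],(800,600)))
cv2.imwrite("pics/b.png",cv2.resize(b[140:380,180:460],(700,600)))
E
```

```text
(no output)
```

View pics/a.png

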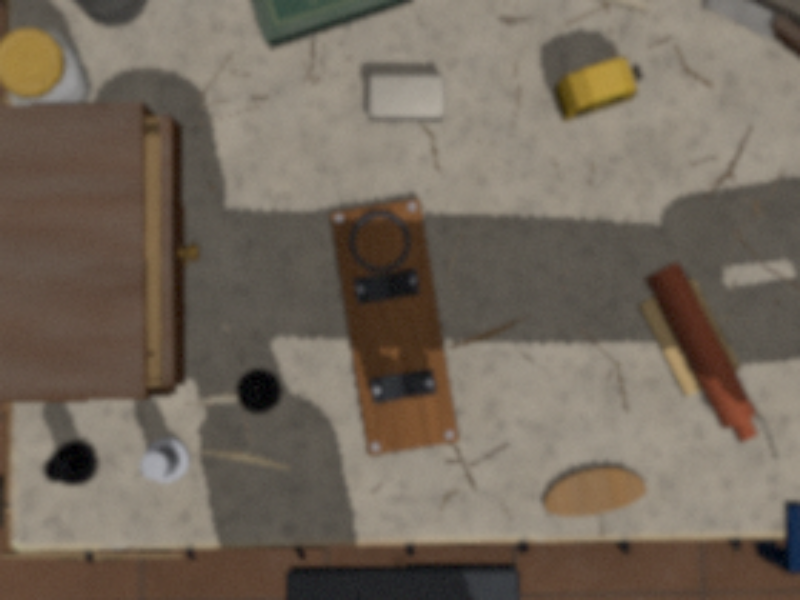

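View pics/b.png

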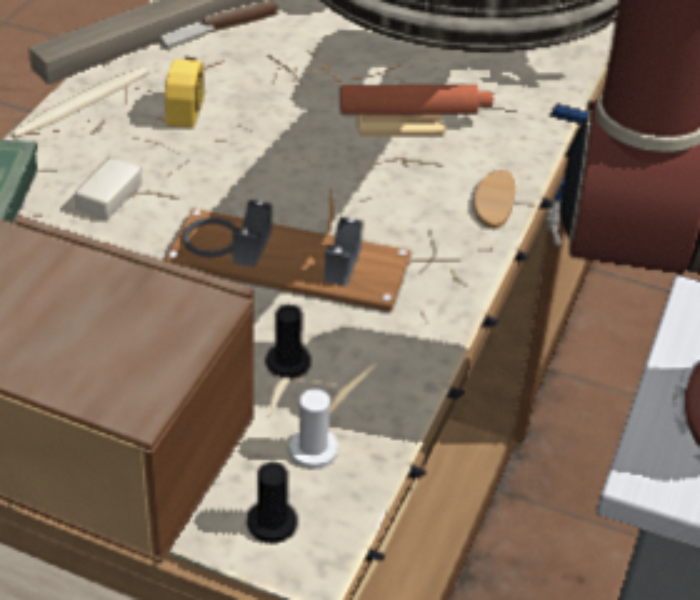

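The silver stop is at (207,273). Its black look-alikes are at (241,249) and (171,272), and I choose the silver one. The jig is at (289,222) with the pocket at its far end. The roller is at (395,233) with the spigot towards the robot. Next I fit the poses.

```bash
cat >> h.py <<'E'
def plane(n,px,z):
    K,D,T=cam(n); a=pts(n,px,np.ones(len(px))); o=T[:3,3]; v=a-o
    return (o+v*((z-o[2])/v[:,2])[:,None])
def best(n,l,near):
    for o in models.regions_of(n,l):
        if np.hypot(*(np.array(o["pixel"])-near))<12: return o["mask"]
def fitsil(n,mask,model,x0):
    """fit parametric 3D convex pieces' silhouette to mask (soft, blurred IoU)"""
    from scipy.optimize import minimize
    S=4; m=cv2.GaussianBlur(mask.astype(np.float32),(0,0),1)
    r,c=np.nonzero(mask); r0,r1,c0,c1=r.min()-8,r.max()+9,c.min()-8,c.max()+9
    m=m[r0:r1,c0:c1]
    def cost(p):
        im=np.zeros(((r1-r0)*S,(c1-c0)*S),np.uint8)
        for P in model(p):
            q=(proj(n,P)-[c0,r0]+0.5)*S-0.5
            cv2.fillConvexPoly(im,np.round(cv2.convexHull(q.astype(np.float32))*16).astype(np.int32),255,shift=4)
        im=cv2.resize(im.astype(np.float32)/255,(c1-c0,r1-r0),interpolation=cv2.INTER_AREA)
        return ((cv2.GaussianBlur(im,(0,0),1)-m)**2).sum()
    x0=np.array(x0,float); step=np.array([.006,.006,.06][:len(x0)])
    for k in (1,.3):
        sim=np.vstack([x0]+[x0+k*step*np.eye(len(x0))[i] for i in range(len(x0))])
        s=minimize(cost,x0,method="Nelder-Mead",options=dict(initial_simplex=sim,xatol=1e-4,fatol=1e-2)); x0=s.x
    return s.x,s.fun/mask.sum()
def box(x0,x1,y0,y1,z0,z1): return np.array([[x,y,z] for x in(x0,x1) for y in(y0,y1) for z in(z0,z1)])
def ring(r,z): a=np.linspace(0,2*np.pi,40,endpoint=False); return np.c_[r*np.cos(a),r*np.sin(a),0*a+z]
def pl(P,p):
    c,s=np.cos(p[2]),np.sin(p[2]); return np.c_[p[0]+c*P[:,0]-s*P[:,1],p[1]+s*P[:,0]+c*P[:,1],P[:,2]]
def jigm(p):
    L=[box(-.12,.12,-.045,.045,0,.012)]
    for x in(-.058,.038):
        L+=[box(x-.012,x+.012,-.03,.03,.012,.0315)]
        for s in(1,-1): L+=[np.array([[x+d,s*y,z] for d in(-.012,.012) for y,z in((0,.0315),(.03,.0315),(.0195,.051),(.03,.051))])]
    return [pl(P,p) for P in L]
def stopm(p,z=0.):
    q=[p[0],p[1],0]; return [pl(np.vstack([ring(.022,z),ring(.022,z+.008)]),q),pl(np.vstack([ring(.013,z+.008),ring(.013,z+.066)]),q)]
def rollm(p,z=.0325):
    def cyl(r,a,b): k=ring(r,0); return np.vstack([np.c_[k[:,2]+x,k[:,0],k[:,1]+z] for x in(a,b)])
    return [pl(cyl(.018,-.08,.08),p),pl(cyl(.010,-.098,-.08),p)]
E
cat > fit1.py <<'E'
from h import *
np.set_printoptions(precision=4,suppress=True)
for n,ps,pj,pr in(("top",(207.6,273.2),(288.7,222.5),(395,233)),("side",(306.5,315.6),(298.6,240.4),(342.4,179.6))):
    im,d=eyes.grab_frame(n)
    for l,near,m,x0 in(("stop",ps,stopm,[.398,.222]),("jig",pj,jigm,[.52,-.005,.15]),("roller",pr,rollm,[.491,-.294,.5])):
        k=best(n,l,np.array(near))
        if k is not None: print(n,l,*fitsil(n,k,m,x0))
        else: print(n,l,"none")
    if n=="top":
        # rectified ring view
        g=.0005; X,Y=np.meshgrid(np.arange(.40,.65,g),np.arange(-.08,.06,g),indexing="ij")
        q=proj(n,np.c_[X.ravel(),Y.ravel(),0*X.ravel()+.018]).reshape(*X.shape,2).astype(np.float32)
        o=cv2.remap(im,q[...,0],q[...,1],cv2.INTER_CUBIC)[::-1,::-1,::-1]
        cv2.imwrite("pics/rect.png",cv2.resize(o,None,fx=1.15,fy=1.15))
E
python3 fit1.py
```

```text
top stop [0.3964 0.2144] 0.009872002828688848
top jig none
top roller [ 0.4978 -0.2953  0.4342] 0.014608399421339197
side stop [0.398  0.2187] 0.01311395798606434
side jig [ 0.5214 -0.0029  0.1268] 0.018819114894874544
side roller none
```

```bash
python3 fit1.py
```

```text
top stop [0.3953 0.2162] 0.013968374671005621
top jig [ 0.5212 -0.0069  0.1316] 0.008958283807727358
top roller [ 0.4968 -0.296   0.4364] 0.004819528697288199
side stop [0.3979 0.2177] 0.0246872327006455
side jig [ 0.5216 -0.0032  0.1313] 0.019910812377929688
side roller [ 0.4983 -0.2898  0.4553] 0.013120432722855154
```

```bash
python3 fit1.py
```

```text
top stop [0.3968 0.2158] 0.02598328006510832
top jig [ 0.5204 -0.0075  0.146 ] 0.00227037002971523
top roller [ 0.4973 -0.2954  0.4458] 0.003183573110617417
side stop [0.3983 0.2179] 0.02027067576489878
side jig [ 0.5208 -0.0032  0.1307] 0.019154321221700087
side roller [ 0.498  -0.2922  0.4497] 0.00969534539906992
```

```bash
cat >> h.py <<'E'
def go(x,y,z,yaw):
    s=manip.state(); r=R.from_quat(np.roll(s["tool_rot"],-1)).as_matrix(); w=np.arctan2(r[1,0],r[0,0])
    d=r.T@(np.array([x,y,z])-s["tool_pos"])/.12
    t=-(yaw-w)/np.radians(45)
    print("t",round(s["time"],2),"tcp",np.round(s["tool_pos"],4),"yaw",round(w,4),"F",np.round(s["contact_force"],1),"w",round(s["gripper_width"],3),"g",round(s["grasp_force"],1),"tilt",np.round(r[:,2],3))
    print("units",np.round(d,3),"turn",round(t,3))
E
python3 -c "
from h import *
go(.397,.217,.2,.14)"
```

```text
t 2.1 tcp [ 0.1888 -0.5958  0.2313] yaw 0.3068 F [-0.1 -0.3 -0.1] w 0.999 g 0.0 tilt [ 0.  0. -1.]
units [ 3.7   -5.933  0.261] turn 0.212
```

>>> servo_tool(motion=[0.4,0.4,-0.5,0,0.1,0.4,0.9,-0.9,0,0.21,0.4,1,-1,0,0.213])

```text
time: 2.48
tool_pos: [0.2677, -0.4433, 0.2313]
tool_rot: [0.0, 0.998, 0.07, 0.0]
contact_force: [0.4, -0.7, -0.0]
gripper_width: 0.699
grasp_force: 0.0
```

>>> servo_tool(motion=[0.3,0.3,-0.5,0,0,0.3,0.6,-1,0,0])

```text
time: 2.72
tool_pos: [0.3162, -0.3284, 0.2315]
tool_rot: [0.0, 0.998, 0.069, 0.0]
contact_force: [0.5, 0.0, 0.2]
gripper_width: 0.654
grasp_force: 0.0
```

>>> servo_tool(motion=[0.3,0.3,-0.5,0,0,0.3,0.6,-1,0,0])

```text
time: 2.98
tool_pos: [0.3649, -0.2132, 0.2316]
tool_rot: [0.0, 0.998, 0.069, 0.001]
contact_force: [0.8, 0.1, 0.5]
gripper_width: 0.648
grasp_force: 0.0
```

>>> servo_tool(motion=[0.3,0.2,-0.5,0,0,0.3,0.4,-1,0,0])

```text
time: 3.22
tool_pos: [0.3945, -0.0917, 0.2317]
tool_rot: [0.0, 0.998, 0.069, 0.001]
contact_force: [1.4, 0.2, 0.3]
gripper_width: 0.652
grasp_force: 0.0
```

>>> servo_tool(motion=[0.3,0.1,-0.5,0,0,0.3,0.2,-1,0,0])

```text
time: 3.48
tool_pos: [0.4013, 0.0305, 0.2317]
tool_rot: [0.0, 0.998, 0.07, 0.001]
contact_force: [1.4, -0.2, -0.4]
gripper_width: 0.653
grasp_force: 0.0
```

>>> servo_tool(motion=[0.3,0,-0.5,0,0,0.3,0,-1,0,0,0.3,0,-1,0,0])

```text
time: 3.85
tool_pos: [0.3835, 0.1509, 0.2315]
tool_rot: [-0.0, 0.997, 0.074, 0.0]
contact_force: [-0.3, -0.3, -0.1]
gripper_width: 0.649
grasp_force: 0.0
```

```bash
python3 -c "
from h import *
go(.397,.217,.1,.14)"
```

```text
t 3.85 tcp [0.3835 0.1509 0.2315] yaw 0.1478 F [-0.3 -0.3 -0.1] w 0.649 g 0.0 tilt [ 0.     0.001 -1.   ]
units [ 0.192 -0.528  1.096] turn 0.01
```

>>> servo_tool(motion=[0.3,0.19,-0.53,0,0.01,0.3,0.19,-0.53,0.5,0.01,0.3,0.19,-0.53,0.93,0.01,0.3,0.19,-0.53,0.93,0.01])

```text
time: 4.35
tool_pos: [0.3953, 0.2115, 0.1152]
tool_rot: [0.001, 0.998, 0.065, -0.005]
contact_force: [-0.6, 0.7, -0.0]
gripper_width: 0.651
grasp_force: 0.0
```

```bash
python3 - <<'E'
from h import *
go(.397,.217,.034,.14)
im,d=eyes.grab_frame("side"); cv2.imwrite("pics/c.png",cv2.resize(im[200:380,220:400,::-1],(600,600),interpolation=cv2.INTER_CUBIC))
p=manip.state()["tool_pos"]; print(proj("side",[p,[.397,.217,.066]]))
E
```

```text
t 4.35 tcp [0.3953 0.2115 0.1152] yaw 0.1304 F [-0.6  0.7 -0. ] w 0.651 g 0.0 tilt [-0.01  -0.004 -1.   ]
units [ 0.026 -0.045  0.676] turn -0.012
[[307.3719133  279.77065802]
 [306.19095833 298.7732396 ]]
```

View pics/c.png

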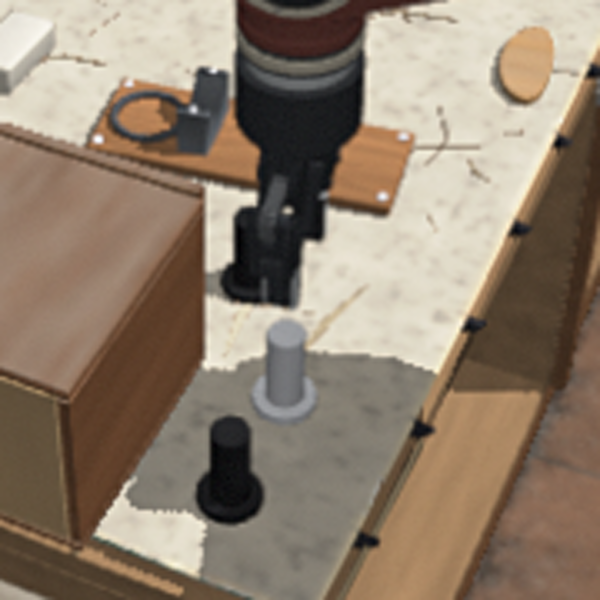

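The crop shows the open gripper just above the silver stop (crop 285,370), with the black ones clear at (230,470) and (240,250). Descending.

>>> servo_tool(motion=[0.3,0.026,-0.045,0,-0.012,0.3,0.026,-0.045,0.3,-0.012,0.3,0.026,-0.045,0.68,-0.012,0.3,0.026,-0.045,0.68,-0.012])

```text
time: 4.9
tool_pos: [0.3999, 0.2189, 0.0373]
tool_rot: [0.0, 0.998, 0.07, -0.002]
contact_force: [-0.1, -0.9, 0.3]
gripper_width: 0.65
grasp_force: 0.0
```

```bash
python3 -c "
from h import *
go(.397,.217,.034,.14)"
```

```text
t 4.9 tcp [0.3999 0.2189 0.0373] yaw 0.1409 F [-0.1 -0.9  0.3] w 0.65 g 0.0 tilt [-0.003 -0.001 -1.   ]
units [-0.026  0.012  0.028] turn 0.001
```

>>> servo_tool(motion=[0.3,-0.02,0.01,0.02,0,-0.2,-0.02,0.01,0.02,0,-1,-0.02,0.01,0.02,0,-1,-0.02,0.01,0.02,0,-1,-0.02,0.01,0.02,0])

```text
time: 5.52
tool_pos: [0.4003, 0.2183, 0.0379]
tool_rot: [-0.0, 0.998, 0.071, 0.002]
contact_force: [0.0, -1.8, 6.9]
gripper_width: 0.284
grasp_force: 58.6
```

>>> servo_tool(motion=[-1,0,0,0,0,-1,0,0,0,0])

```text
time: 5.78
tool_pos: [0.4003, 0.2183, 0.0379]
tool_rot: [-0.0, 0.998, 0.07, 0.002]
contact_force: [0.2, -0.5, 7.3]
gripper_width: 0.284
grasp_force: 58.6
```

>>> servo_tool(motion=[-1,0,0,-0.3,0,-1,0,0,-0.7,0,-1,0,0,-0.7,0])

```text
time: 6.15
tool_pos: [0.4016, 0.2189, 0.1245]
tool_rot: [-0.001, 0.997, 0.071, 0.005]
contact_force: [0.6, 0.0, -1.7]
gripper_width: 0.283
grasp_force: 59.5
```

```bash
python3 - <<'E'
from h import *
np.set_printoptions(precision=4,suppress=True)
go(.6032,.0059,.12,.138)
for n in("side","top"):
    im,d=eyes.grab_frame(n)
    for o in models.regions_of(n,"stop")[:3]: print(n,o["p"],o["pixel"],proj(n,manip.state()["tool_pos"]))
E
```

```text
t 6.15 tcp [0.4016 0.2189 0.1245] yaw 0.1411 F [ 0.6  0.  -1.7] w 0.283 g 59.5 tilt [ 0.009  0.003 -1.   ]
units [1.413 1.994 0.047] turn 0.004
side 0.7 [289.6, 343.4] [[305.9748 280.9595]]
side 0.58 [307.5, 292.3] [[305.9748 280.9595]]
side 0.5 [293.7, 278.7] [[305.9748 280.9595]]
top 0.73 [238.8, 247.9] [[198.5017 273.801 ]]
```

>>> servo_tool(motion=[-1,0,0.3,-0.1,0,-1,0,0.7,-0.1,0,-1,0,1,-0.1,0,-1,0.2,1,-0.1,0])

```text
time: 6.85
tool_pos: [0.4377, 0.1003, 0.1294]
tool_rot: [0.0, 0.998, 0.069, -0.002]
contact_force: [0.2, 0.1, -1.7]
gripper_width: 0.283
grasp_force: 59.9
```

>>> servo_tool(motion=[-1,0.3,0.3,0,0,-1,0.7,0.7,0,0,-1,1,0.95,0,0,-1,1,0.95,0,0])

```text
time: 7.35
tool_pos: [0.5749, 0.0044, 0.129]
tool_rot: [-0.0, 0.998, 0.069, -0.002]
contact_force: [-0.2, 0.3, -1.3]
gripper_width: 0.279
grasp_force: 60.0
```

```bash
python3 - <<'E'
from h import *
go(.6032,.0059,.075,.138)
E
```

```text
t 7.35 tcp [0.5749 0.0044 0.129 ] yaw 0.1381 F [-0.2  0.3 -1.3] w 0.279 g 60.0 tilt [-0.004  0.    -1.   ]
units [0.237 0.021 0.449] turn 0.0
```

>>> servo_tool(motion=[-1,0.24,0.02,0,0,-1,0.24,0.02,0.2,0,-1,0.24,0.02,0.45,0,-1,0.24,0.02,0.45,0,-1,0.24,0.02,0.45,0])

```text
time: 7.98
tool_pos: [0.6025, 0.0085, 0.0779]
tool_rot: [-0.0, 0.997, 0.071, -0.0]
contact_force: [0.9, 0.6, -0.7]
gripper_width: 0.284
grasp_force: 59.9
```

```bash
python3 - <<'E'
from h import *
np.set_printoptions(precision=4,suppress=True)
go(.6032,.0059,.075,.138); p=manip.state()["tool_pos"]
out=[]
for n,w in(("side",45),("top",45)):
    im,d=eyes.grab_frame(n); c=proj(n,[.6032,.0059,.018])[0].astype(int); print(n,c)
    out.append(cv2.resize(im[c[1]-w:c[1]+w,c[0]-w:c[0]+w,::-1],(400,400),interpolation=cv2.INTER_CUBIC))
    for o in models.regions_of(n,"stop")[:3]:
        q=np.array(o["pixel"]); print(o["p"],q)
        if np.hypot(*(q-c))<25: print("fit",*fitsil(n,o["mask"],lambda a:stopm(a,p[2]-.0379),p[:2]), o["mask"].sum())
cv2.imwrite("pics/d.png",np.hstack(out))
E
```

```text
t 7.97 tcp [0.6025 0.0085 0.0779] yaw 0.1415 F [ 0.9  0.6 -0.7] w 0.284 g 59.9 tilt [-0.  0. -1.]
units [0.003 0.022 0.024] turn 0.004
side [264 232]
0.73 [288.8 342.8]
0.67 [269.7 227.7]
fit [0.5959 0.013 ] 0.3945364611489432 224
0.64 [294.8 278.3]
top [282 193]
0.6 [236.1 250.6]
0.48 [172.3 270.1]
```

View pics/d.png

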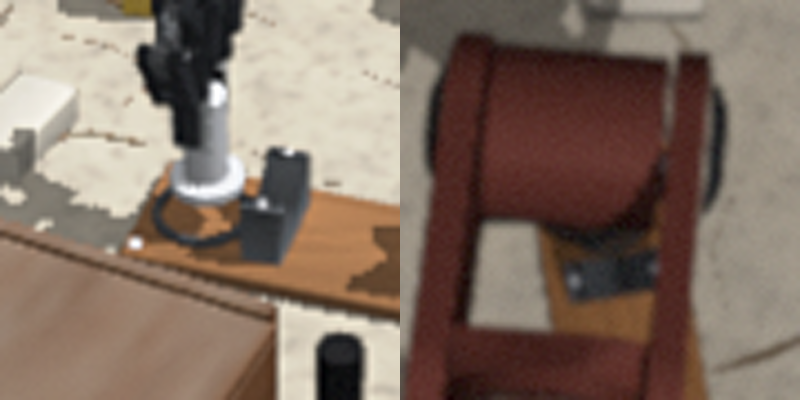

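The side view (left) shows the stop held upright above the ring, with its flange at crop (207,178) and the ring at (200,215). In the top view the arm hides it. I'll measure flange and ring in the same side camera.

```bash
cat > ringfit.py <<'E'
from h import *
from scipy.optimize import minimize
np.set_printoptions(precision=4,suppress=True)
def sample(n,im,P): q=proj(n,P).astype(np.float32); return cv2.remap(im,q[None,:,0].copy(),q[None,:,1].copy(),cv2.INTER_CUBIC)[0]
def ringfit(n,im,x0):
    g=cv2.GaussianBlur(im.astype(np.float32).mean(2),(0,0),.6)
    best=None
    off=lambda r,z,p:ring(r,z)+[p[0],p[1],0]
    f=lambda p:sample(n,g,off(.02725,.018,p)).mean()-.5*sample(n,g,off(.0200,.012,p)).mean()-.5*sample(n,g,off(.0345,.012,p)).mean()
    G=[(f((x0[0]+a,x0[1]+b)),x0[0]+a,x0[1]+b) for a in np.arange(-.01,.0101,.001) for b in np.arange(-.01,.0101,.001)]
    b=min(G); s=minimize(f,b[1:],method="Nelder-Mead",options=dict(initial_simplex=np.array(b[1:])+np.array([[0,0],[.001,0],[0,.001]])))
    return s.x,s.fun
for n in("top","side"): print(n,"ring",*ringfit(n,cv2.imread(f"pics/{n}0.png"),(.6032,.0059)))
if __name__=="__main__":
    p=manip.state()["tool_pos"]; im,_=eyes.grab_frame("side")
    zf=p[2]-.0379; h=cv2.cvtColor(im,cv2.COLOR_RGB2HSV); m=((h[...,1]<45)&(h[...,2]>110)).astype(np.uint8)
    c=proj("side",[p[0],p[1],zf])[0].astype(int); w=m*0; w[c[1]-14:c[1]+12,c[0]-16:c[0]+17]=1; m*=w
    print("\n".join("".join(".#"[v] for v in r) for r in m[c[1]-14:c[1]+12,c[0]-16:c[0]+17]),c)
E
python3 ringfit.py
```

```text
top ring [0.6045 0.0054] -6.811750411987305
side ring [0.6041 0.0121] -10.95437240600586
#########........################
#########.......#################
#########.......#################
#########........################
#########........################
##########.......################
..########.......################
...########......################
############....################.
############..#################..
############..#################..
############..#################..
############...################..
########.###...###############...
#######..####..###########..##...
######...#################.......
######....###############........
#####.....###############........
#####.......############.........
####.........##########......##..
####..........#.#####........##..
###..........................###.
###..............................
##...............................
#................................
#................................ [264 226]
```

```bash
python3 - <<'E'
from h import *
np.set_printoptions(precision=3,suppress=True)
p=manip.state()["tool_pos"]; z=p[2]-.0379; print(p)
def ext(P): q=proj("side",P); return q[:,0].min(),q[:,0].max(),q[:,1].max()
for dx,dy in((0,0),(.005,0),(0,.005)):
    print(dx,dy,np.array(ext(stopm([p[0]+dx,p[1]+dy],z)[0])))
for q in((.6041,.0121),(.6033,.0077),(.6041,.0059)): print("ring outer bottom-edge / l,r",q,np.array(ext(ring(.030,.018)+[q[0],q[1],0])),np.array(ext(ring(.030,.012)+[q[0],q[1],0])))
im=cv2.imread("pics/side0.png"); g=im.mean(2).astype(int); print(g[222:252,246:284:1].__str__() if 0 else "\n".join(" ".join("%3d"%v for v in r) for r in g[220:252,246:282]))
E
```

```text
[0.604 0.008 0.079]
0 0 [255.506 272.777 231.825]
0.005 0 [253.773 271.027 231.294]
0 0.005 [254.6   271.918 232.97 ]
ring outer bottom-edge / l,r (0.6041, 0.0121) [251.976 275.176 241.748] [252.069 275.207 243.533]
ring outer bottom-edge / l,r (0.6033, 0.0077) [253.04  276.194 240.813] [253.13  276.222 242.598]
ring outer bottom-edge / l,r (0.6041, 0.0059) [253.09  276.218 240.311] [253.18  276.246 242.094]
206 213 212 212 211 210 211 209 207 208 209 208 206 206 207 205 204 206 208 211 214 193 125 108 111 113 114 117 120 118 117 119 111  81  53  62
200 209 213 214 212 212 211 211 210 208 208 208 206 208 207 206 206 206 209 210 208 175 118 112 113 120 122 120 119 115 112 114 102  51  31  37
201 207 211 210 211 211 210 210 208 205 201 197 199 208 207 208 212 212 207 190 168 119 111 114 112 114 117 119 119 116 113 113  96  48  43  36
210 211 212 210 210 211 212 211 208 198 175 160 187 206 192 195 201 204 183 123 113 110 111 112 111 110 113 115 117 117 117 112  88  47  46  47
212 211 209 209 208 210 211 212 209 190 145 162 211 212 148 145 161 169 149 110 107 110 114 109 110 107 108 112 
[... 3219 characters left out ...]
 125 125 126 124 112  85  83  76  54  56  55  56  60  61  64  67  67  67  66  69  70  69  70  71  71  72  69  71  69  70  69
 70  65  77  97 109 113 122 125 127 126 126 125 114  87  87  74  52  52  55  54  56  60  63  64  67  66  68  70  70  69  71  69  70  71  71  70
109  89  81  70  64  77  97 104 111 120 125 126 128 127 131 110  83  80  72  52  52  54  53  56  57  58  61  64  65  67  67  68  70  71  69  71
129 126 126 110  92  82  72  62  74  94 106 112 119 121 122 121 119 121 111  86  82  76  57  54  51  52  53  56  56  58  60  61  63  66  66  68
127 129 130 131 131 128 111  90  82  74  69  71  87 101 103 111 120 126 127 127 129 116  92  89  83  75  60  55  53  54  55  55  57  56  58  61
```

>>> servo_tool(motion=[-1,0.025,0.006,0,0,-1,0.025,0.006,0.05,0,-1,0.025,0.006,0.12,0,-1,0.025,0.006,0.12,0])

```text
time: 8.72
tool_pos: [0.6048, 0.0079, 0.0616]
tool_rot: [-0.0, 0.998, 0.07, -0.001]
contact_force: [0.5, 0.9, -1.1]
gripper_width: 0.287
grasp_force: 59.9
```

```bash
python3 - <<'E'
from h import *
go(.607,.0077,.05,.138)
E
```

```text
t 8.72 tcp [0.6048 0.0079 0.0616] yaw 0.1411 F [ 0.5  0.9 -1.1] w 0.287 g 59.9 tilt [-0.003  0.    -1.   ]
units [0.018 0.004 0.097] turn 0.004
```

>>> servo_tool(motion=[-1,0.02,0.003,0,0,-1,0.02,0.003,0,0,-1,0.02,0.003,0,0])

```text
time: 9.1
tool_pos: [0.6087, 0.0077, 0.0636]
tool_rot: [0.0, 0.998, 0.07, 0.0]
contact_force: [0.1, 0.1, -1.0]
gripper_width: 0.283
grasp_force: 59.9
```

```bash
python3 - <<'E'
from h import *
go(.607,.0077,.05,.138)
E
```

```text
t 9.1 tcp [0.6087 0.0077 0.0636] yaw 0.1411 F [ 0.1  0.1 -1. ] w 0.283 g 59.9 tilt [ 0. -0. -1.]
units [-0.014 -0.002  0.113] turn 0.004
```

>>> servo_tool(motion=[-1,-0.01,0,0.02,0,-1,-0.01,0,0.05,0,-1,-0.01,0,0.07,0,-1,-0.01,0,0.07,0,-1,-0.01,0,0.07,0])

```text
time: 9.72
tool_pos: [0.6073, 0.0076, 0.0549]
tool_rot: [-0.0, 0.998, 0.07, -0.0]
contact_force: [0.5, -0.2, -1.9]
gripper_width: 0.283
grasp_force: 59.9
```

```bash
python3 - <<'E'
from h import *
go(.607,.0077,.05,.138)
E
```

```text
t 9.72 tcp [0.6073 0.0076 0.0549] yaw 0.1411 F [ 0.5 -0.2 -1.9] w 0.283 g 59.9 tilt [-0.  0. -1.]
units [-0.002 -0.001  0.041] turn 0.004
```

>>> servo_tool(motion=[-1,0,0,0.02,0,-1,0,0,0.035,0,-1,0,0,0.035,0])

```text
time: 10.1
tool_pos: [0.607, 0.0076, 0.0504]
tool_rot: [-0.0, 0.998, 0.071, -0.0]
contact_force: [0.9, -0.7, -1.8]
gripper_width: 0.284
grasp_force: 59.9
```

>>> servo_tool(motion=[-1,0,0,0.01,0,-1,0,0,0.01,0])

```text
time: 10.35
tool_pos: [0.6075, 0.0075, 0.05]
tool_rot: [0.0, 0.998, 0.07, 0.0]
contact_force: [-0.9, 0.1, 1.8]
gripper_width: 0.282
grasp_force: 60.1
```

Contact at TCP z = 0.050 is the expected pocket-floor height, so the flange is inside the ring. Releasing.

>>> servo_tool(motion=[-0.2,0,0,0,0,0.1,0,0,0,0,0.3,0,0,0,0,0.3,0,0,0,0])

```text
time: 10.85
tool_pos: [0.6073, 0.0075, 0.0495]
tool_rot: [-0.0, 0.998, 0.07, 0.0]
contact_force: [-0.5, -0.6, 0.2]
gripper_width: 0.649
grasp_force: 0.0
```

>>> servo_tool(motion=[0.3,0,0,-0.2,0,0.3,0,0,-0.6,0,0.3,0,0,-1,0,0.3,0,0,-1,0])

```text
time: 11.35
tool_pos: [0.6105, 0.0072, 0.1757]
tool_rot: [0.001, 0.997, 0.071, 0.005]
contact_force: [-0.8, 0.1, 0.3]
gripper_width: 0.65
grasp_force: 0.0
```

>>> servo_tool(motion=[0.3,-0.3,0.3,-0.2,0,0.3,-0.6,0.6,-0.3,0,0.3,-0.8,1,-0.3,0])

```text
time: 11.72
tool_pos: [0.5282, -0.1254, 0.2058]
tool_rot: [0.0, 0.997, 0.071, 0.001]
contact_force: [0.1, -1.3, -0.2]
gripper_width: 0.65
grasp_force: 0.0
```

>>> servo_tool(motion=[0.3,-0.2,0.5,0,-0.2,0.5,-0.3,1,0,-0.38,0.5,-0.3,1,0,-0.38])

```text
time: 12.1
tool_pos: [0.509, -0.2519, 0.2043]
tool_rot: [-0.0, 0.977, 0.215, -0.001]
contact_force: [0.0, 0.1, 0.3]
gripper_width: 0.75
grasp_force: 0.0
```

```bash
python3 - <<'E'
from h import *
np.set_printoptions(precision=4,suppress=True)
go(.4977,-.2935,.1,.446)
out=[]
c=dict(top=proj("top",[.604,.007,.03])[0].astype(int),side=proj("side",[.604,.007,.03])[0].astype(int))
for n in("side","top"):
    im,d=eyes.grab_frame(n); a,b=c[n]; out.append(cv2.resize(im[b-40:b+40,a-40:a+40,::-1],(400,400),interpolation=cv2.INTER_CUBIC))
    for o in models.regions_of(n,"stop"):
        if np.hypot(*(np.array(o["pixel"])-c[n]))<20: print(n,o["p"],*fitsil(n,o["mask"],lambda a:stopm(a,.012),[.604,.007]))
    for l,m,x0 in(("jig",jigm,[.521,-.005,.138]),("roller",rollm,[.4977,-.2935,.446])):
        o=models.regions_of(n,l)
        if o: print(n,l,o[0]["p"],*fitsil(n,o[0]["mask"],m,x0))
cv2.imwrite("pics/e.png",np.hstack(out))
E
```

```text
t 12.1 tcp [ 0.509  -0.2519  0.2043] yaw 0.4341 F [0.  0.1 0.3] w 0.75 g 0.0 tilt [-0.002  0.    -1.   ]
units [-0.23   0.276  0.869] turn -0.015
side 0.86 [0.606  0.0075] 0.025070623367551774
side jig 0.7 [ 0.521  -0.0022  0.1317] 0.08847923914591471
side roller 0.65 [ 0.4981 -0.2927  0.439 ] 0.03462770965201723
top 0.46 [0.6028 0.006 ] 0.06418678399288293
top jig 0.77 [ 0.5202 -0.0069  0.1441] 0.06912646574132583
top roller 0.6 [ 0.4955 -0.2944  0.449 ] 0.8141604053730868
```

View pics/e.png

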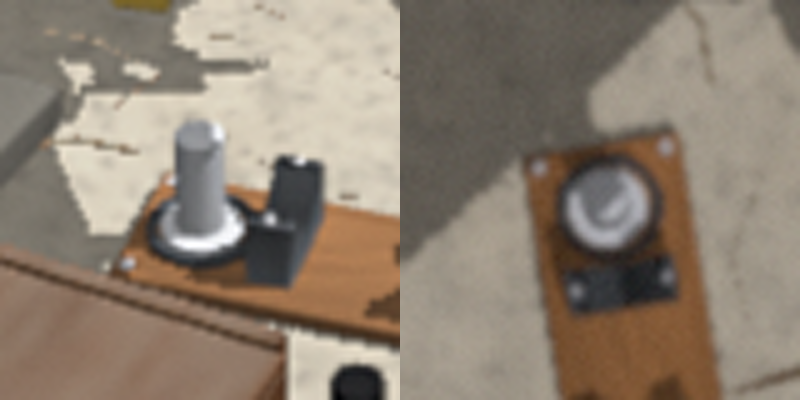

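The stop stands upright and centred in the ring (crops (200,215) and (605,205)). Next is the roller.

>>> servo_tool(motion=[0.5,-0.23,0.28,0.2,-0.015,0.5,-0.23,0.28,0.6,-0.015,0.5,-0.23,0.28,1,-0.015,0.5,-0.23,0.28,1,-0.015])

```text
time: 13.0
tool_pos: [0.4968, -0.2879, 0.0809]
tool_rot: [-0.004, 0.975, 0.224, -0.003]
contact_force: [-0.6, -0.0, 1.1]
gripper_width: 0.75
grasp_force: 0.0
```

```bash
python3 - <<'E'
from h import *
go(.4977,-.2935,.017,.445)
E
```

```text
t 13.0 tcp [ 0.4968 -0.2879  0.0809] yaw 0.4521 F [-0.6 -0.   1.1] w 0.75 g 0.0 tilt [-0.008  0.006 -1.   ]
units [-0.012  0.05   0.532] turn 0.009
```

>>> servo_tool(motion=[0.5,0,0.03,0,0.005,0.5,0,0.03,0,0.005])

```text
time: 13.25
tool_pos: [0.5032, -0.2953, 0.0889]
tool_rot: [0.002, 0.975, 0.222, 0.002]
contact_force: [0.2, -0.5, -0.0]
gripper_width: 0.751
grasp_force: 0.0
```

```bash
python3 - <<'E'
from h import *
go(.4977,-.2935,.017,.445)
E
```

```text
t 13.25 tcp [ 0.5032 -0.2953  0.0889] yaw 0.4476 F [ 0.2 -0.5 -0. ] w 0.751 g 0.0 tilt [ 0.004 -0.003 -1.   ]
units [-0.036 -0.036  0.599] turn 0.003
```

>>> servo_tool(motion=[0.5,-0.03,-0.02,0,0.003,0.5,-0.03,-0.02,0.15,0.003,0.5,-0.03,-0.02,0.3,0.003,0.5,-0.03,-0.02,0.4,0.003,0.5,-0.03,-0.02,0.45,0.003])

```text
time: 13.88
tool_pos: [0.4961, -0.2927, 0.0295]
tool_rot: [-0.001, 0.975, 0.221, -0.001]
contact_force: [-0.7, -0.6, 1.2]
gripper_width: 0.75
grasp_force: 0.0
```

>>> servo_tool(motion=[0.5,0,0,0,0,0.5,0,0,0,0,0.5,0,0,0,0])

```text
time: 14.25
tool_pos: [0.4974, -0.2937, 0.0322]
tool_rot: [0.001, 0.975, 0.221, 0.0]
contact_force: [0.7, 1.1, 0.3]
gripper_width: 0.75
grasp_force: 0.0
```

```bash
python3 - <<'E'
from h import *
go(.4977,-.2935,.017,.445)
E
```

```text
t 14.25 tcp [ 0.4974 -0.2937  0.0322] yaw 0.4451 F [0.7 1.1 0.3] w 0.75 g 0.0 tilt [ 0.001 -0.001 -1.   ]
units [ 0.003 -0.001  0.127] turn 0.0
```

Good. I'll lower the rest of the way, then close partway.

>>> servo_tool(motion=[0.5,0,0,0.05,0,0.5,0,0,0.1,0,0.3,0,0,0.12,0,0.1,0,0,0.12,0,0,0,0,0.12,0])

```text
time: 14.88
tool_pos: [0.497, -0.2935, 0.0172]
tool_rot: [0.0, 0.975, 0.221, 0.0]
contact_force: [0.6, -0.1, -0.4]
gripper_width: 0.497
grasp_force: 0.0
```

>>> servo_tool(motion=[-0.1,0,0,0,0,-0.3,0,0,0,0,-1,0,0,0,0,-1,0,0,0,0,-1,0,0,0,0])

```text
time: 15.5
tool_pos: [0.4985, -0.2956, 0.0189]
tool_rot: [0.003, 0.975, 0.221, 0.001]
contact_force: [1.4, -4.6, 1.1]
gripper_width: 0.405
grasp_force: 59.6
```

```bash
python3 - <<'E'
from h import *
go(.4977,-.2935,.12,.445)
E
```

```text
t 15.5 tcp [ 0.4985 -0.2956  0.0189] yaw 0.445 F [ 1.4 -4.6  1.1] w 0.405 g 59.6 tilt [ 0.004 -0.005 -1.   ]
units [ 0.003 -0.014 -0.843] turn 0.0
```

>>> servo_tool(motion=[-1,0,0,-0.2,0,-1,0,0,-0.5,0,-1,0,0,-0.8,0,-1,0,0,-1,0,-1,0,0,-1,0])

```text
time: 16.12
tool_pos: [0.4978, -0.2939, 0.139]
tool_rot: [0.001, 0.975, 0.221, 0.001]
contact_force: [-0.1, -0.7, -2.7]
gripper_width: 0.401
grasp_force: 60.1
```

>>> servo_tool(motion=[-1,0.1,-0.2,0,0.1,-1,0.3,-0.5,0,0.2,-1,0.45,-0.8,0,0.3,-1,0.55,-1,0,0.39,-1,0.55,-1,0,0.39])

```text
time: 16.75
tool_pos: [0.5034, -0.1545, 0.1345]
tool_rot: [-0.001, 0.997, 0.071, -0.002]
contact_force: [-0.2, 0.5, -2.8]
gripper_width: 0.404
grasp_force: 60.4
```

```bash
python3 - <<'E'
from h import *
go(.5111,-.0066,.14,.138)
E
```

```text
t 16.75 tcp [ 0.5034 -0.1545  0.1345] yaw 0.1417 F [-0.2  0.5 -2.8] w 0.404 g 60.4 tilt [-0.004  0.002 -1.   ]
units [ 0.237 -1.211 -0.043] turn 0.005
```

>>> servo_tool(motion=[-1,0.05,-0.25,0,0.005,-1,0.1,-0.5,0,0.005,-1,0.15,-0.75,0,0.005,-1,0.2,-0.9,0,0.005,-1,0.2,-0.9,0,0.005])

```text
time: 17.38
tool_pos: [0.5135, -0.046, 0.1363]
tool_rot: [0.0, 0.998, 0.068, -0.001]
contact_force: [-1.0, -1.2, -3.0]
gripper_width: 0.398
grasp_force: 60.6
```

>>> servo_tool(motion=[-1,0,-0.15,0,0,-1,0,-0.3,0,0,-1,0,-0.3,0.2,0,-1,0,-0.3,0.35,0,-1,0,-0.3,0.35,0])

```text
time: 18.0
tool_pos: [0.5071, -0.0102, 0.0929]
tool_rot: [-0.001, 0.998, 0.067, -0.002]
contact_force: [-0.7, -0.5, -2.1]
gripper_width: 0.4
grasp_force: 60.7
```

```bash
python3 - <<'E'
from h import *
go(.5111,-.0066,.052,.138)
E
```

```text
t 18.0 tcp [ 0.5071 -0.0102  0.0929] yaw 0.1349 F [-0.7 -0.5 -2.1] w 0.4 g 60.7 tilt [-0.005  0.001 -1.   ]
units [ 0.039 -0.025  0.34 ] turn -0.004
```

>>> servo_tool(motion=[-1,0,-0.025,0,-0.004,-1,0,-0.025,0.1,-0.004,-1,0,-0.025,0.18,-0.004,-1,0,-0.025,0.18,-0.004,-1,0,-0.025,0.18,-0.004])

```text
time: 18.62
tool_pos: [0.5084, -0.0078, 0.0735]
tool_rot: [-0.0, 0.998, 0.069, -0.0]
contact_force: [-0.2, 0.1, -2.2]
gripper_width: 0.399
grasp_force: 60.7
```

```bash
python3 - <<'E'
from h import *
np.set_printoptions(precision=4,suppress=True)
go(.5111,-.0066,.045,.138); p=manip.state()["tool_pos"]
for n in("side","top"):
    im,d=eyes.grab_frame(n)
    for o in models.regions_of(n,"roller")[:1]: print(n,o["p"],o["pixel"],o["mask"].sum(),*fitsil(n,o["mask"],lambda a:rollm(a,p[2]+.0136),[p[0],p[1],.138]))
    if n=="side":
        c=proj(n,[.54,0,.05])[0].astype(int); print(c); cv2.imwrite("pics/f.png",cv2.resize(im[c[1]-55:c[1]+55,c[0]-65:c[0]+65,::-1],(780,600) if 0 else (709,600),interpolation=cv2.INTER_CUBIC))
E
```

```text
t 18.62 tcp [ 0.5084 -0.0078  0.0735] yaw 0.1378 F [-0.2  0.1 -2.2] w 0.399 g 60.7 tilt [-0.  0. -1.]
units [ 0.023 -0.007  0.237] turn -0.0
side 0.64 [309.6, 221.8] 799 [ 0.5061 -0.0039  0.1339] 0.2036712608289659
[288 228]
top 0.89 [288.6, 252.9] 325 [ 0.5066 -0.0084  0.1326] 1.622105431189904
```

View pics/f.png

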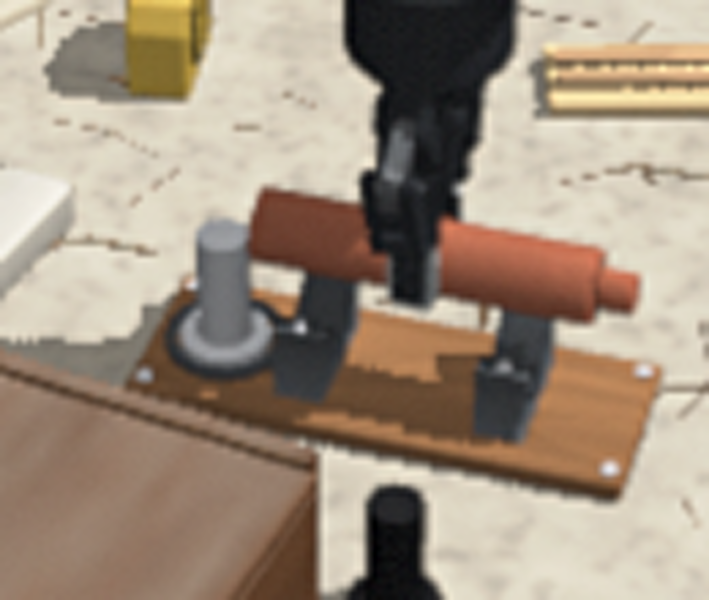

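The roller is aligned above both Vs, plain end (crop 262,225) towards the post (225,280), spigot away at (620,290). It's about 5–7 mm short of the post.

>>> servo_tool(motion=[-1,0.03,0,0.05,0,-1,0.03,0,0.12,0,-1,0.03,0,0.18,0,-1,0.03,0,0.21,0,-1,0.03,0,0.21,0])

```text
time: 19.45
tool_pos: [0.5116, -0.0072, 0.0477]
tool_rot: [-0.0, 0.998, 0.069, -0.001]
contact_force: [0.5, -0.9, -1.6]
gripper_width: 0.403
grasp_force: 60.7
```

>>> servo_tool(motion=[-1,0,0,0,0])

```text
time: 19.58
tool_pos: [0.5122, -0.0073, 0.0485]
tool_rot: [0.0, 0.998, 0.069, 0.0]
contact_force: [0.1, -0.1, -2.8]
gripper_width: 0.403
grasp_force: 60.7
```

```bash
cat > gap.py <<'E'
from h import *
np.set_printoptions(precision=4,suppress=True)
import sys
go(.5111,-.0066,.0434,.138); p=manip.state()["tool_pos"]; za=float(sys.argv[1]) if len(sys.argv)>1 else p[2]+.0136
for n in("side","top"):
    im,d=eyes.grab_frame(n)
    for l,m,x0 in(("roller",lambda a:rollm(a,za),[p[0],p[1],.138]),("stop",lambda a:stopm(a,.012),[.604,.007])):
        for o in models.regions_of(n,l):
            if np.hypot(*(np.array(o["pixel"])-proj(n,[x0[0],x0[1],.05])[0]))<30: print(n,l,round(o["p"],2),*fitsil(n,o["mask"],m,x0)); break
    if n=="side":
        c=proj(n,[.57,0,.05])[0].astype(int); cv2.imwrite(f"pics/g{p[0]:.4f}.png",cv2.resize(im[c[1]-35:c[1]+35,c[0]-45:c[0]+45,::-1],(771,600),interpolation=cv2.INTER_CUBIC)); print(f"pics/g{p[0]:.4f}.png",c)
E
python3 gap.py
```

```text
t 19.57 tcp [ 0.5122 -0.0073  0.0485] yaw 0.1379 F [ 0.1 -0.1 -2.8] w 0.403 g 60.7 tilt [ 0. -0. -1.]
units [-0.008 -0.007  0.043] turn -0.0
side roller 0.84 [ 0.5107 -0.0032  0.1444] 0.27905156727215386
side stop 0.88 [0.606  0.0085] 0.02187526481231783
pics/g0.5122.png [277 225]
top roller 0.55 [ 0.5093 -0.0082  0.1349] 1.287912707746187
top stop 0.63 [0.6063 0.0058] 0.3066807544137549
```

View pics/g0.5122.png

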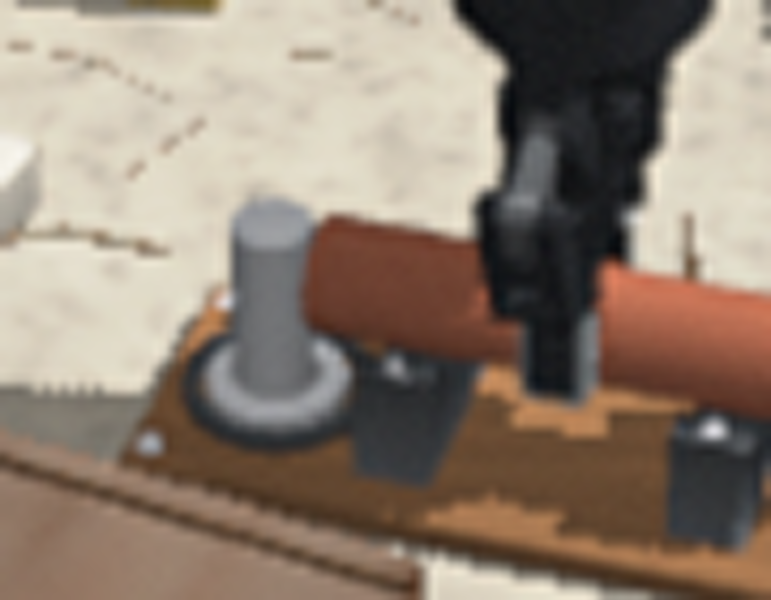

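The roller is just above the Vs and its plain end (crop ~305–325,270) is close to the post's edge (312,270). I'll compute the gap from these edges.

```bash
python3 - <<'E'
from h import *
np.set_printoptions(precision=2,suppress=True)
im=cv2.imread("pics/g0.5122.png"); s=8.571
S=lambda P:(proj("side",P)-[232,190]+.5)*s
# post edges at crop rows ~270
for x in(.603,.606):
    q=S(stopm([x,.0075],.012)[1]); print("post",x,q[:,0].min(),q[:,0].max(),q[:,1].min())
    for z in(.05,.06): qq=S(ring(.013,z)+[x,.0075,0]); print(" z",z,qq[:,0].min(),qq[:,0].max(),qq[:,1].mean())
for x in(.508,.510,.512):
    for y in(-.004,-.007):
        q=S(rollm([x,y,.138],.0621)[0][40:]); print("roll end",x,y,q[:,0].min(),q[q[:,0].argmin(),1],"bottom",q[q[:,1].argmax()],"top",q[q[:,1].argmin()])
for r in(235,260,285,310): print(r,[int(v) for v in im[r,200:360:8].mean(1)],[tuple(im[r,c].tolist()) for c in(300,308,316,324)])
E
```

```text
post 0.603 235.69914297528288 327.90385720494686 191.4982584482435
 z 0.05 238.688705546057 325.92874515597447 292.68958007190747
 z 0.06 237.62764678646016 325.2607593346123 266.40542735342
post 0.606 226.64125553112132 319.00757496282205 188.90768847449695
 z 0.05 229.7411739394556 316.91414894067816 290.03499261552236
 z 0.06 228.6409173867718 316.2062302095355 263.7589161021112
roll end 0.508 -0.004 310.24802042749417 310.45138250223926 bottom [319.33 333.65] top [340.04 213.78]
roll end 0.508 -0.007 314.81686761525236 304.60455964381737 bottom [323.84 327.83] top [344.52 208.14]
roll end 0.51 -0.004 304.1289306848947 308.6383575018167 bottom [313.27 331.84] top [333.96 212.04]
roll end 0.51 -0.007 308.7049035944742 302.79736214353255 bottom [317.78 326.03] top [338.45 206.4 ]
roll end 0.512 -0.004 298.01620153628204 306.8271439811043 bottom [307.22 330.04] top [327.89 210.29]
roll end 0.512 -0.007 302.5992762119434 300.99197032452656 bottom [311.74 324.23] top [332.38 204.66]
235 [210, 207, 209, 200, 144, 132, 152, 156, 159, 160, 161, 158, 153, 135, 93, 77, 75, 77, 78, 76] [(154, 149, 143), (116, 112, 114), (66, 73, 104), (44, 63, 116)]
260 [212, 213, 218, 208, 127, 89, 103, 110, 112, 115, 114, 111, 107, 97, 75, 74, 75, 73, 75, 75] [(106, 103, 105), (70, 78, 108), (44, 61, 112), (47, 65, 112)]
285 [206, 191, 175, 173, 122, 93, 103, 111, 114, 115, 114, 112, 103, 81, 69, 69, 73, 73, 72, 72] [(87, 89, 103), (53, 65, 103), (41, 58, 105), (46, 61, 106)]
310 [173, 138, 147, 152, 114, 95, 103, 111, 115, 115, 116, 112, 100, 75, 63, 64, 67, 69, 69, 66] [(83, 85, 99), (48, 59, 95), (38, 53, 96), (43, 58, 98)]
```

Estimated gap is about 2.7 mm. I'll advance about 1.5 mm and lower gently.

>>> servo_tool(motion=[-1,0.012,0,0.01,0,-1,0.012,0,0.02,0,-1,0.012,0,0.025,0,-1,0.012,0,0.025,0])

```text
time: 20.38
tool_pos: [0.5132, -0.007, 0.0451]
tool_rot: [-0.0, 0.998, 0.069, -0.0]
contact_force: [-2.1, -0.7, -2.1]
gripper_width: 0.402
grasp_force: 60.7
```

>>> servo_tool(motion=[-1,0,0,0.008,0,-1,0,0,0.008,0,-1,0,0,0.008,0])

```text
time: 20.75
tool_pos: [0.5134, -0.0071, 0.0443]
tool_rot: [0.0, 0.998, 0.069, -0.0]
contact_force: [-1.4, -0.1, -1.8]
gripper_width: 0.401
grasp_force: 60.7
```

>>> servo_tool(motion=[-1,-0.006,0,0.006,0,-1,-0.006,0,0.006,0,-1,-0.006,0,0.006,0])

```text
time: 21.12
tool_pos: [0.5132, -0.0072, 0.0439]
tool_rot: [0.0, 0.998, 0.069, 0.001]
contact_force: [0.9, 0.1, -0.7]
gripper_width: 0.397
grasp_force: 60.7
```

>>> servo_tool(motion=[-1,0,0,0.006,0,-1,0,0,0.006,0,-1,0,0,0.006,0])

```text
time: 21.5
tool_pos: [0.5133, -0.0074, 0.0437]
tool_rot: [0.0, 0.998, 0.069, 0.001]
contact_force: [-0.9, -1.9, 4.0]
gripper_width: 0.4
grasp_force: 61.3
```

Seated contact. Now I let go so it settles, then check.

>>> servo_tool(motion=[-0.1,0,0,0,0,0,0,0,0,0,0.3,0,0,0,0,0.3,0,0,0,0])

```text
time: 22.0
tool_pos: [0.5125, -0.0071, 0.0427]
tool_rot: [-0.0, 0.998, 0.069, -0.0]
contact_force: [0.3, 0.4, -0.7]
gripper_width: 0.653
grasp_force: 0.0
```

>>> servo_tool(motion=[0.3,0,0,-0.2,0,0.3,0,0,-0.4,0,0.3,0,0,-0.6,0,0,0,0,-0.6,0,-1,0,0,-0.6,0])

```text
time: 22.62
tool_pos: [0.5121, -0.007, 0.1138]
tool_rot: [-0.0, 0.998, 0.069, -0.001]
contact_force: [-0.4, 0.2, -0.8]
gripper_width: 0.304
grasp_force: 0.0
```

```bash
python3 gap.py 0.057; mv pics/g0*.png pics/settled.png; ls pics
```

```text
t 22.62 tcp [ 0.5121 -0.007   0.1138] yaw 0.1379 F [-0.4  0.2 -0.8] w 0.304 g 0.0 tilt [-0.001  0.    -1.   ]
units [-0.007 -0.005  0.587] turn -0.0
side roller 0.85 [ 0.5115 -0.0039  0.1379] 0.01084838170310386
side stop 0.5 [0.6053 0.0076] 0.04802440461658296
pics/g0.5121.png [277 225]
top roller 0.8 [ 0.5127 -0.0078  0.1236] 2.346720291396319
top stop 0.7 [0.6079 0.0076] 0.13090779781341552
a.png
b.png
c.png
d.png
e.png
f.png
g0.5121.png
g0.5122.png
rect.png
side0.png
top0.pngmv: target 'pics/settled.png': No such file or directory
```

View pics/g0.5121.png

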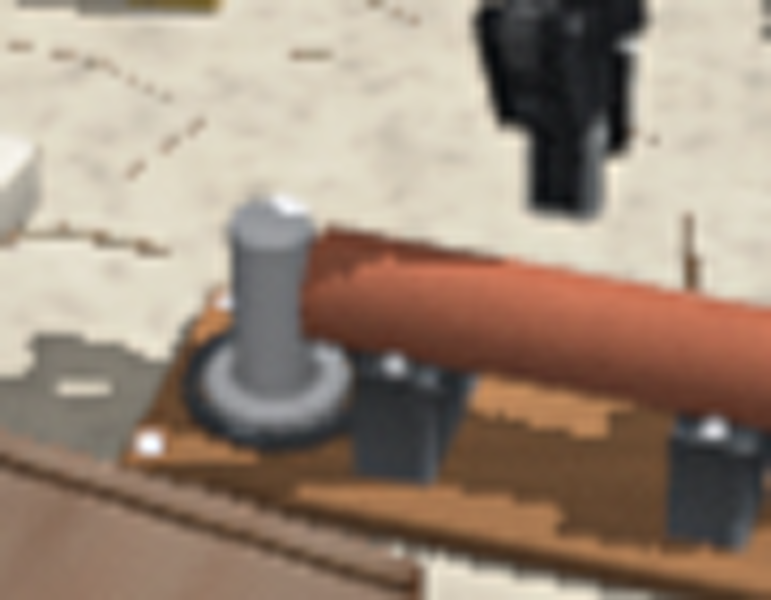

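The roller lies in both Vs and its plain end (crop 310,290) is right at the post (303,290). The stop is upright in the ring. Now I push from above with closed fingers.

>>> servo_tool(motion=[-1,0,0,0.1,0,-1,0,0,0.2,0,-1,0,0,0.28,0,-1,0,0,0.28,0,-1,0,0,0.28,0])

```text
time: 23.55
tool_pos: [0.5129, -0.0072, 0.0814]
tool_rot: [0.0, 0.998, 0.069, 0.0]
contact_force: [0.1, -0.1, 0.6]
gripper_width: -0.003
grasp_force: 0.0
```

>>> servo_tool(motion=[-1,0,0,0.01,0,-1,0,0,0.02,0,-1,0,0,0.02,0])

```text
time: 23.92
tool_pos: [0.5127, -0.0071, 0.079]
tool_rot: [0.0, 0.998, 0.069, 0.0]
contact_force: [-0.4, 1.1, 0.1]
gripper_width: -0.001
grasp_force: 0.0
```

>>> servo_tool(motion=[-1,0,0,0.01,0,-1,0,0,0.02,0,-1,0,0,0.02,0])

```text
time: 24.3
tool_pos: [0.5126, -0.0071, 0.0763]
tool_rot: [-0.0, 0.998, 0.069, -0.0]
contact_force: [-0.3, 1.0, 0.1]
gripper_width: -0.0
grasp_force: 0.0
```

>>> servo_tool(motion=[-1,0,0,0.01,0,-1,0,0,0.01,0])

```text
time: 24.55
tool_pos: [0.5126, -0.0071, 0.0752]
tool_rot: [-0.0, 0.998, 0.069, -0.0]
contact_force: [-0.5, 0.2, -0.1]
gripper_width: 0.002
grasp_force: 0.0
```

>>> servo_tool(motion=[-1,0,0,0.008,0,-1,0,0,0.008,0])

```text
time: 24.8
tool_pos: [0.5128, -0.0072, 0.0749]
tool_rot: [0.0, 0.998, 0.069, -0.0]
contact_force: [-3.3, 0.4, 4.7]
gripper_width: -0.0
grasp_force: 2.3
```

>>> servo_tool(motion=[-1,0,0,0.005,0,-1,0,0,0.005,0])

```text
time: 25.05
tool_pos: [0.5128, -0.0072, 0.0749]
tool_rot: [0.0, 0.998, 0.069, -0.0]
contact_force: [-4.3, 0.7, 7.6]
gripper_width: 0.003
grasp_force: 4.0
```

>>> servo_tool(motion=[-1,-0.006,0,0.003,0,-1,-0.006,0,0.006,0,-1,-0.006,0,0.006,0])

```text
time: 25.42
tool_pos: [0.5128, -0.0072, 0.0749]
tool_rot: [0.0, 0.998, 0.069, 0.001]
contact_force: [-3.7, 0.8, 9.4]
gripper_width: 0.002
grasp_force: 4.9
```

>>> servo_tool(motion=[-1,-0.008,0,0.004,0,-1,-0.008,0,0.008,0,-1,-0.008,0,0.008,0])

```text
time: 25.8
tool_pos: [0.5128, -0.0073, 0.0748]
tool_rot: [-0.0, 0.998, 0.069, 0.002]
contact_force: [-3.0, 1.0, 12.2]
gripper_width: -0.001
grasp_force: 6.1
```

>>> servo_tool(motion=[-1,-0.008,0.002,0.004,0,-1,-0.008,0.002,0.007,0,-1,-0.008,0.002,0.007,0])

```text
time: 26.18
tool_pos: [0.5128, -0.0073, 0.0748]
tool_rot: [-0.0, 0.998, 0.069, 0.003]
contact_force: [-2.1, 3.5, 14.1]
gripper_width: 0.0
grasp_force: 7.0
```

```bash
python3 gap.py 0.057
```

```text
t 26.18 tcp [ 0.5128 -0.0073  0.0748] yaw 0.1378 F [-2.1  3.5 14.1] w 0.0 g 7.0 tilt [ 0.006  0.001 -1.   ]
units [-0.015 -0.008  0.261] turn -0.0
side roller 0.63 [ 0.5116 -0.0041  0.1411] 0.028168728912122073
side stop 0.77 [0.6061 0.0088] 0.07157857222913423
pics/g0.5128.png [277 225]
top roller 0.65 [ 0.5124 -0.008   0.1318] 1.6816657920936486
top stop 0.61 [0.6069 0.0072] 0.26572762113628967
```

>>> servo_tool(motion=[-1,0,-0.003,0,0,-1,0,-0.003,0,0,-1,0,-0.003,0,0,-1,0,-0.003,0,0])

```text
time: 26.98
tool_pos: [0.5128, -0.0072, 0.0748]
tool_rot: [0.0, 0.998, 0.069, 0.003]
contact_force: [-2.3, 1.9, 13.5]
gripper_width: 0.003
grasp_force: 6.9
```

View pics/g0.5128.png

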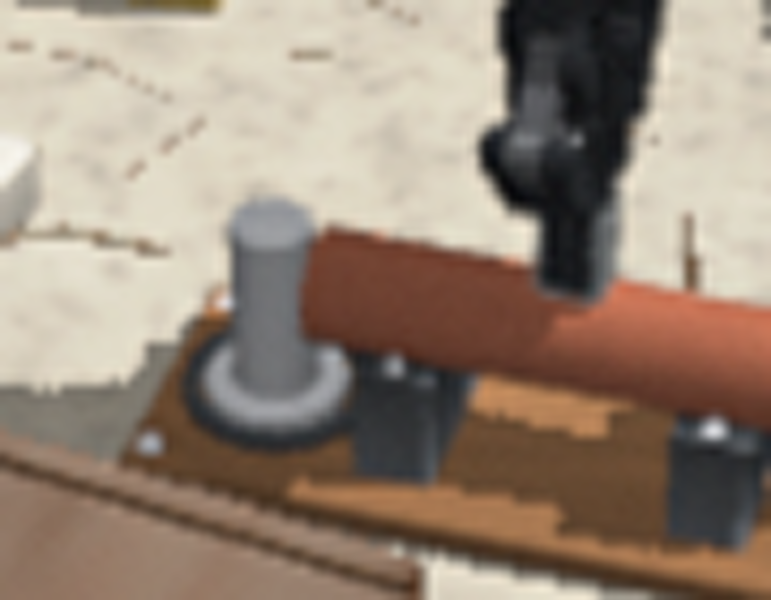

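The picture shows the fingers (575,290) pressing on the seated roller, and the plain end (305,290) next to the upright stop. The downward push is 13.5 N, so I hand in.

```bash
python3 -c "
from plant import job_done
print(job_done())"
```

```text
the job is handed in; nothing more can be done
None
```

I handed the job in at about 27 s: the stop stands upright and released in the pocket, and the roller sits in both Vs, pressed down from above with about 13.5 N. From the camera, its plain end is an estimated 2 mm short of the post; the hand-in gave no verdict.

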